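# Fit the feed wheel to the coin counter and hold it home

## Task

Set the coin counter up for the big coins: take the feed wheel with the four widest notches from among the three, lower it over the upright drive spindle in the coin bowl, turning it until the splines mesh, and push it fully home against the spring. Finish still gripping the wheel and keep pressing it down flush on the bowl floor, so that I can do up the locking screw; leave the other two wheels where they lie.

Things in the scene. Friction and masses are not known exactly. Their poses are not given: they have to be found in the camera images.
- counter: Coin counter, light grey housing 195 mm deep (x) and 156 mm wide (y), grey deck 72 mm high, fixed to the cabinet top. Origin: on the spindle's axis at cabinet-top height; its -x side (locking screw, coin outlet, red switch) faces the robot. A sloping console, 105 mm high, stands 60 to 105 mm behind the axis (+x).
- seat (a point): Centre of the dark bowl floor, on the spindle's axis, 73 mm above the counter's origin, axes as the counter's; a wheel fully home has its origin here. A round steel rim stands round the floor, 95 mm in inner diameter at its foot, 108 mm at its mouth, 12 mm high.
- spindle (a joint): Angle of the brass spindle relative to the counter (rad, anticlockwise from above); stiff, 0.4 N m to turn. At 0 its four keys lie along the counter's x and y axes; 24 mm across the keys, each 7.5 mm wide with a bevelled top edge, tops 18 mm above the bowl floor; above them a round pilot, tapering from 11 to 6 mm in diameter, rises to 27 mm.
- spring_collar (a joint): Travel of the dark steel spring collar, a disc 39 mm in diameter round the spindle, on which the wheel lands (m): 0 = up, its top 5 mm above the bowl floor; 0.005 = pressed flush with the floor. It starts to move at 5.4 N, takes 10 N to hold flush, and springs back when released.
- wheel_big: The wanted feed wheel: orange plastic, 84 mm in diameter, four notches 29 mm wide, about 0.12 kg, lying flat. Origin: centre of its underside, z up. Plate 5 mm thick; hub 35 mm in diameter up to 34 mm. Bore 30 mm deep from below: a cross of slots 9.5 mm wide along the wheel's x and y; the pilot enters at any angle, the keys within 0.1 rad of the slots, at any quarter turn.
- fin (a point): Middle of the wanted wheel's grip fin, 50 mm above the wheel's underside, axes as the wheel's: the fin is 32 mm long along x, 12 mm thick along y (grip it across this), and rises from 34 to 66 mm above the underside.
- wheel_mid: Look-alike wheel with six notches 22 mm wide; same size, hub, fin and bore otherwise. Leave it. Origin: centre of its underside.
- wheel_small: Look-alike wheel with eight notches 16 mm wide; same size, hub, fin and bore otherwise. Leave it. Origin: centre of its underside.

How it is judged:
On the way, in this order (a step that is already met when the one before it is completed fails the run):
1. the four-notch wheel has been lifted clear of the cabinet top (height (world z) of wheel_big above 0.05 m), for 0.1 s.
2. its splines have meshed: it is on the spindle's axis and below the tops of the keys (horizontal distance between wheel_big and seat below 0.004 m and z of wheel_big in the frame of seat below 0.013 m), for 0.05 s.
At the end, for the whole second after the job is handed in: The four-notch wheel is meshed on the spindle within 3 mm of its axis, level within 0.06 rad, its underside within 1.8 mm of the bowl floor with the spring collar pressed down at least 3.5 mm of its 5 mm, at rest, and the fingers still hold it (more than 2 N on the wheel) (horizontal distance between wheel_big and seat below 0.003 m and z of wheel_big in the frame of seat below 0.0018 m and angle between wheel_big's own z axis and vertical below 0.06 rad and value of joint spring_collar above 0.0035 m and contact force between the fingers and wheel_big above 2 N and linear speed of wheel_big below 0.02 m/s); the arm keeps its last pose, push and grip.
It fails at once if another wheel is pushed out of its place by more than 30 mm or picked up (distance of any of wheel_mid, wheel_small from where it was at the start of the episode above 0.03 m).
It also fails if it takes over 42 s, if anything falls off the work surface, if the arm or the gripper's body presses on something with over 40 N, if the wrist force passes 120 N, or if a joint passes its speed limit or range.

## Robot

A 6-joint arm with a two-finger parallel gripper is mounted at the origin on a cart in front of the work surface, level with it; the furniture and walls round the work are solid. World frame = base frame: x ahead of the robot, y to its left, z up, the work surface at z = 0. Lengths are in m, angles in rad, forces in N, time in s.
With the tool pointing down it reaches from about 0.275 to 1 m from the base axis. Payload 8.4 kg.
Tool frame: the origin (TCP) lies at the very end of the fingers, on their centre line; the grasp point (between the pads) lies 19 mm behind it (manip.grip_point_offset is the distance from the TCP to the grasp point, in m); x points along the fingers, y is the direction in which the jaws open and shut, and the axes are right-handed (so a half turn about x gives the same grasp; the last joint's range is limited). The gripper opens to 85 mm and grips with 20 to 120 N. Pads are 22 mm wide; open, the fingers measure 114 mm over their backs; the gripper's body (76 mm by 85 mm) begins 54 mm behind the grasp point. The pads swing forward as they close: fully open they stand 13 mm farther back than shut.
Start: joints at [1.173, 0.353, 1.633, -0, 1.155, -0.002], TCP at [0.241, 0.577, 0.231] pointing down, gripper open.
Joint ranges: [-2.63, 2.63], [-0.92, 2.1], [0.06, 2.66], [-1.3, 4.44], [0, 2.69], [-3.02, 3.02]. Speed limits (rad/s): [2.22, 2.22, 2.79, 3.14, 3.14, 3.14].

## Interface

Orientations are given as a rotation vector (axis times angle).
In Python, from rig import manip gives the robot as it stands.
- The arm moves only by the tool drive_tool, never from a script. Its argument "commands" is one flat list of numbers, 7 for each row, row after row: the shift along the tool's x, y, z normalised to -1 to 1, where 1 is 0.15 m, then the turn, a rotation vector about the tool's x, y, z normalised to -1 to 1, where 1 is pi/2 rad, then the gripper command: -1 is shut, 1 is fully open, values between are in proportion. A call has 1 to 20 rows; each row is the pose to reach, as a shift and turn from the pose commanded when the call began, along the tool's axes at that moment; what a row does not reach only later rows make up. A row lasts 1/10 s, in which the tool goes at most 50 mm and 8.59 degrees, less where a joint would pass 70% of its speed; a pose out of reach is approached as far as the arm can. A call with a number of a shift or a turn outside -1 to 1 is refused whole. A call with a gripper value outside its range is refused whole. The fingers move at their own pace and stop on an object; "squeeze" is the grip in N (left out, the last holds). Time passes only in rows, so rows that repeat a pose let the fingers close. It gives the time, the measured TCP pose, the force and the opening at its end, in the units of the state.
- manip.observe(): the state, without advancing time (a new reading comes with each control period).
- manip.get_image(name): name is "side" or "top"; returns (picture, depth): 384x512x3 uint8, red, green, blue; 384x512 float32, m along the optical axis (not along the pixel's ray), 0 where there is no reading.
- manip.camera_params(name): a dict with "camera_matrix" (3x3 intrinsics, pixels), "distortion" ([k1, k2, p1, p2, k3] as OpenCV has them; the pictures are not rectified), "world_to_cam" (4x4, takes a point from world to camera coordinates). Camera axes: x right, y down, z forward; pixel columns grow to the right and rows downward; lengths in m; the calibration is good to about 2 mm. A picture is of the moment at which its call begins. camera_params takes no time and is no camera call.
- manip.close_job(): hands the job in, once; it reports no verdict.
The state is a dict: "t": time; "qpos": joint angles; "qd": joint speeds; "joint_torque": joint torques, N m; "position": TCP position; "tool_rot": TCP orientation; "ft_force": force on the tool from outside, world axes, zero at the start; "ft_torque": the same for the moment, N m; "finger_gap": finger opening in m.
Only numpy, scipy, OpenCV 4.12 (cv2) and the standard library are available. Lean on these libraries where they do the work, as an engineer would, in place of code of your own. Each camera call takes 0.05 s, during which the arm holds its last target.

## Working session

There is one attempt and no reset: what is moved stays moved. The work goes in short steps, Python scripts to look and compute and a tool call to move; the robot and the scene stay as the last step left them, time stands still between calls to the robot, and variables do not carry over. Pictures are saved under pics/ and viewed, and the job is handed in when it is done.

Besides the shell and the picture viewer there is one more tool, called after "Call:" as a command line: name --argument value ..., lists and objects as JSON in quotes. drive_tool: Moves the arm, as the interface text tells. Its arguments: {"type":"object","properties":{"commands":{"type":"array","items":{"type":"number"}},"squeeze":{"type":"number"}},"required":["commands"]}

```bash
mkdir -p pics; ls; python3 - <<'E'
from rig import manip
import cv2,numpy as np
s=manip.observe();print({k:np.round(v,4) for k,v in s.items()})
for n in("side","top"):
    im,d=manip.get_image(n);p=manip.camera_params(n)
    cv2.imwrite(f"pics/{n}0.png",im[:,:,::-1]);np.savez(f"pics/{n}0.npz",im=im,d=d)
    print(n,{k:np.round(v,4).tolist() for k,v in p.items()},(d>0).mean())
E
```

```text
pics
{'t': np.float64(0.0), 'qpos': array([ 1.1726,  0.3537,  1.6341, -0.    ,  1.1552, -0.0024]), 'qd': array([ 0.0001, -0.0002, -0.002 ,  0.0006,  0.0003, -0.0006]), 'joint_torque': array([ 2.10000e-03, -6.05237e+01, -3.42078e+01,  4.00000e-04,
        9.10000e-03, -0.00000e+00]), 'position': array([0.2408, 0.5763, 0.2306]), 'tool_rot': array([ 0.3094,  1.5487, -0.3115]), 'ft_force': array([-0.4713, -0.4382, -0.3762]), 'ft_torque': array([ 0.0403,  0.02  , -0.0231]), 'finger_gap': np.float64(0.0854)}
side {'camera_matrix': [[440.2898, 0.0, 257.3995], [0.0, 440.2898, 190.0096], [0.0, 0.0, 1.0]], 'distortion': [-0.1345, 0.0, 0.0, 0.0, 0.0], 'world_to_cam': [[-0.9518, -0.3063, 0.0153, 0.3987], [-0.2452, 0.7299, -0.6381, 0.2934], [0.1843, -0.6111, -0.7698, 0.7285], [0.0, 0.0, 0.0, 1.0]]} 0.9961090087890625
top {'camera_matrix': [[384.3364, 0.0, 254.8142], [0.0, 384.3364, 193.5325], [0.0, 0.0, 1.0]], 'distortion': [-0.0104, 0.0, 0.0, 0.0, 0.0], 'world_to_cam': [[-0.009, -0.9999, 0.0121, -0.1424], [-0.9961, 0.0079, -0.0882, 0.4979], [0.0881, -0.0128, -0.996, 0.8916], [0.0, 0.0, 0.0, 1.0]]} 0.9958699544270834
```

View pics/side0.png

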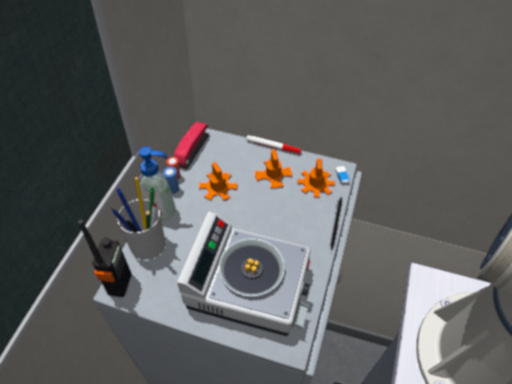

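View pics/top0.png

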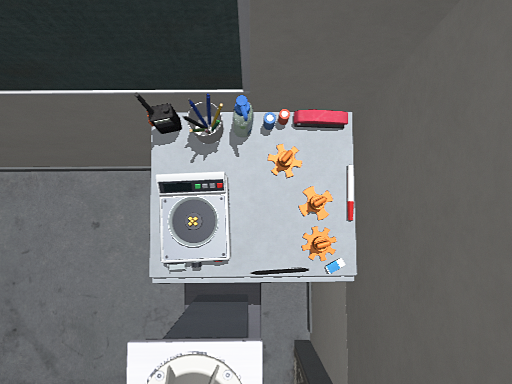

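```bash
python3 - <<'E'
import cv2
a=cv2.imread("pics/top0.png")[135:270,150:360];b=cv2.imread("pics/side0.png")[135:330,170:370]
cv2.imwrite("pics/tz.png",cv2.resize(a,None,fx=3.8,fy=3.8,interpolation=2))
cv2.imwrite("pics/sz.png",cv2.resize(b,None,fx=3,fy=3,interpolation=2))
E
```

```text
(no output)
```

View pics/tz.png

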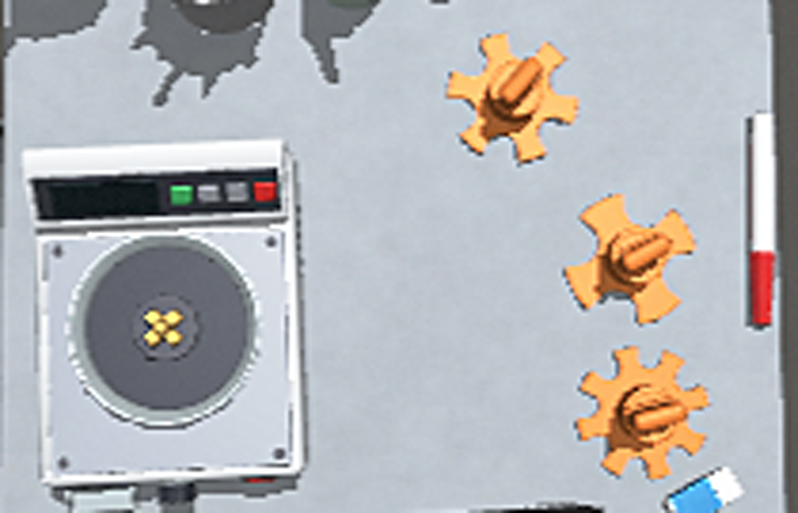

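View pics/sz.png

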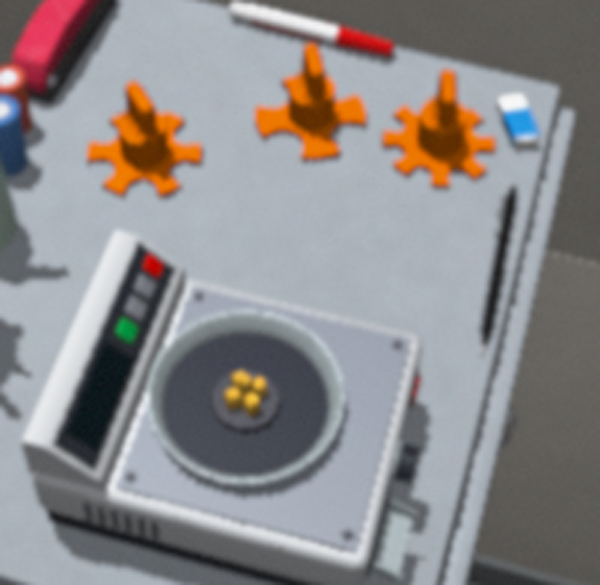

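```bash
cat >h.py <<'E'
import numpy as np,cv2
from rig import manip
def cam(n):
    p=manip.camera_params(n);return np.array(p["camera_matrix"]),np.array(p["distortion"]),np.array(p["world_to_cam"])
def rays(n,uv):
    K,D,T=cam(n);q=cv2.undistortPoints(np.asarray(uv,float).reshape(-1,1,2),K,D)[:,0]
    return np.c_[q,np.ones(len(q))],T
def cloud(n,d,mask):
    v,u=np.nonzero(mask&(d>0));r,T=rays(n,np.c_[u,v])
    c=r*d[v,u][:,None];return (c-T[:3,3])@T[:3,:3],np.c_[u,v]
def onplane(n,uv,z):
    r,T=rays(n,uv);R=T[:3,:3];o=-R.T@T[:3,3];w=r@R
    return o+w*((z-o[2])/w[:,2])[:,None]
def snap(tag):
    o={}
    for n in("side","top"):
        im,d=manip.get_image(n);cv2.imwrite(f"pics/{n}{tag}.png",im[:,:,::-1]);np.savez(f"pics/{n}{tag}.npz",im=im,d=d);o[n]=(im,d)
    return o
def load(n,tag):
    z=np.load(f"pics/{n}{tag}.npz");return z["im"],z["d"]
def hsv(im):return cv2.cvtColor(im,cv2.COLOR_RGB2HSV)
E
python3 - <<'E'
from h import *
boxes={"top":(290,180,338,226),"side":(250,145,296,190)}
for n in boxes:
    im,d=load(n,0);H=hsv(im);m=(H[...,0]<22)&(H[...,1]>120)&(H[...,2]>60)
    x0,y0,x1,y1=boxes[n];b=np.zeros_like(m);b[y0:y1,x0:x1]=1
    P,uv=cloud(n,d,m&b)
    print(n,len(P),"z pct",np.round(np.percentile(P[:,2],[1,10,25,50,75,90,95,99]),4))
    T=P[P[:,2]<0.012]; c,r=cv2.minEnclosingCircle(T[:,:2].astype(np.float32));print("plate",np.round(c,4),round(r,4),T[:,2].mean())
    F=P[P[:,2]>0.045];print("fin n",len(F),F.mean(0).round(4))
    t=P[P[:,2]>0.060]
    (c,s,a)=cv2.minAreaRect((t[:,:2]*1000).astype(np.float32));print("top",len(t),np.round(c,1),np.round(s,1),a)
    w,V=np.linalg.eigh(np.cov(F[:,:2].T));print("axis deg",np.degrees(np.arctan2(V[1,1],V[0,1])),np.sqrt(w)*np.sqrt(12))
    # table near
    Q,_=cloud(n,d,b&~m);print("table z",np.median(Q[:,2]))
    # yellow keys
    m=(H[...,0]>18)&(H[...,0]<35)&(H[...,1]>110)&(H[...,2]>80)
    b[:]=0
    X={"top":(180,208,206,234),"side":(235,250,272,285)}[n];b[X[1]:X[3],X[0]:X[2]]=1
    P,uv=cloud(n,d,m&b);print("keys",len(P),P.mean(0).round(4),np.round(np.percentile(P[:,2],[1,25,50,75,99]),4))
    # bowl floor dark
    b[:]=0
    X={"top":(165,190,222,250),"side":(215,235,290,300)}[n];b[X[1]:X[3],X[0]:X[2]]=1
    Q,_=cloud(n,d,b);k=abs(Q[:,2]-.085)<.003
    print("hist z",np.histogram(Q[:,2],bins=np.arange(.066,.105,.002)))
E
```

```text
top 582 z pct [0.0002 0.003  0.0043 0.0058 0.0334 0.0632 0.0651 0.0671]
plate [ 0.4747 -0.2944] 0.0422 0.004699801484533346
fin n 76 [ 0.4741 -0.2915  0.0639]
top 71 [ 474.8 -293.1] [11.2 32. ] 25.897785186767578
axis deg 117.24822362686159 [0.01163179 0.03217446]
table z -0.00017418661311073005
keys 47 [ 0.4316 -0.0096  0.0903] [0.0789 0.0874 0.0905 0.0924 0.0996]
hist z (array([ 30, 252, 932, 902, 317, 160, 186, 161, 184, 123,  71,  37,  30,
         8,   4,   3,   3,   3,   0]), array([0.066, 0.068, 0.07 , 0.072, 0.074, 0.076, 0.078, 0.08 , 0.082,
       0.084, 0.086, 0.088, 0.09 , 0.092, 0.094, 0.096, 0.098, 0.1  ,
       0.102, 0.104]))
side 672 z pct [-0.002   0.0025  0.0039  0.0102  0.0321  0.0536  0.0633  0.0654]
plate [ 0.4645 -0.3355] 0.085 0.003844989193406372
fin n 88 [ 0.4734 -0.285   0.0593]
top 53 [ 474.7 -290. ] [10.8 29.2] 18.119380950927734
axis deg 118.65980557332082 [0.011424   0.03137978]
table z -0.001044528904987488
keys 136 [ 0.4325 -0.0042  0.0895] [0.0774 0.0864 0.0898 0.0922 0.1005]
hist z (array([  11,  209, 1198, 1587,  397,  231,  257,  196,  268,  189,   61,
         52,   44,   24,   11,   12,    7,    7,    0]), array([0.066, 0.068, 0.07 , 0.072, 0.074, 0.076, 0.078, 0.08 , 0.082,
       0.084, 0.086, 0.088, 0.09 , 0.092, 0.094, 0.096, 0.098, 0.1  ,
       0.102, 0.104]))
```

```bash
python3 - <<'E'
from h import *
# floor ellipse -> circle
from scipy.optimize import least_squares
box={"top":(165,190,222,250),"side":(210,232,292,302)}
kb={"top":(180,208,206,234),"side":(235,250,272,285)}
for n in box:
    im,d=load(n,0);H=hsv(im);x0,y0,x1,y1=box[n]
    b=np.zeros(d.shape,bool);b[y0:y1,x0:x1]=1
    Pk=None
    m=((H[...,2]<125)&b).astype(np.uint8)
    cs,_=cv2.findContours(m,cv2.RETR_EXTERNAL,cv2.CHAIN_APPROX_NONE)
    c=max(cs,key=cv2.contourArea);hull=cv2.convexHull(c)[:,0]
    P=onplane(n,c[:,0],.073)[:,:2]
    f=lambda q:np.hypot(P[:,0]-q[0],P[:,1]-q[1])-q[2]
    r=least_squares(f,[.43,-.005,.047],loss="soft_l1",f_scale=.0015).x
    print(n,"floor circle",r.round(4),np.abs(f(r)).mean())
    x0,y0,x1,y1=kb[n];b[:]=0;b[y0:y1,x0:x1]=1
    m=(H[...,0]>15)&(H[...,0]<38)&(H[...,1]>90)&(H[...,2]>70)&b
    v,u=np.nonzero(m);Q=onplane(n,np.c_[u,v],.091)[:,:2];print("keys on plane",len(Q),Q.mean(0).round(4))
    w=(m*H[...,2])[y0:y1,x0:x1]
    # 4-fold phase about mean
    e=Q-Q.mean(0);rr=np.hypot(*e.T);a=np.arctan2(e[:,1],e[:,0]);k=rr>.005
    z=(rr[k]**1*np.exp(4j*a[k])).sum();print("phase deg",np.degrees(np.angle(z))/4,abs(z)/rr[k].sum())
    # deck rectangle edges: raw orange wheel 4-fold
    cv2.imwrite(f"pics/k_{n}.png",cv2.resize(im[y0-5:y1+5,x0-5:x1+5,::-1],None,fx=14,fy=14,interpolation=2))
E
```

```text
top floor circle [ 0.4325 -0.0083  0.0472] 0.0005887610656137972
keys on plane 69 [ 0.432  -0.0093]
phase deg 43.110179275579306 0.46860684401821584
side floor circle [ 0.4348 -0.0086  0.0481] 0.0005593171877046192
keys on plane 154 [ 0.4318 -0.0036]
phase deg 42.359004445285734 0.22662074151127132
```

View pics/k_top.png

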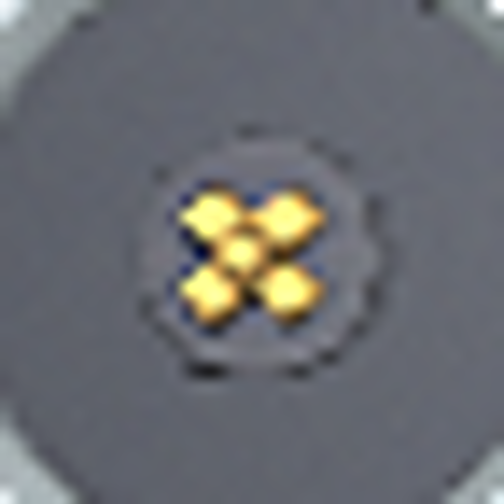

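View pics/k_side.png

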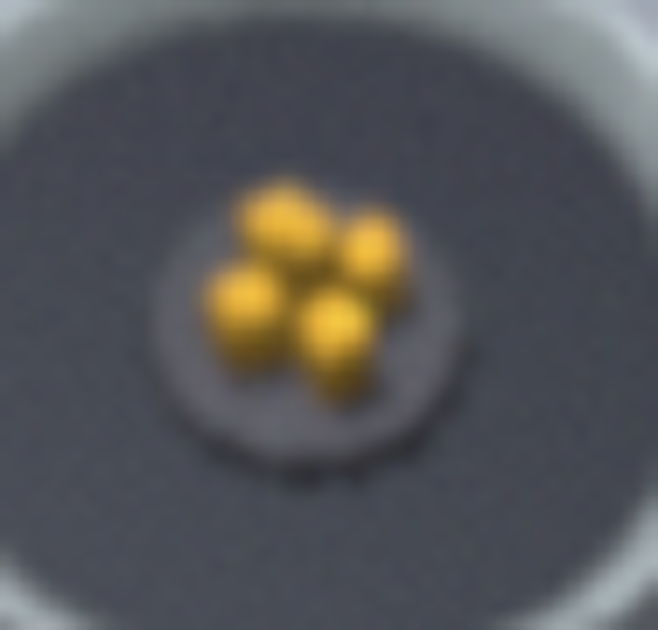

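```bash
cat >>h.py <<'E'
from scipy.spatial.transform import Rotation as Ro
def yaw(s):
    R=Ro.from_rotvec(s["tool_rot"]).as_matrix();return np.degrees(np.arctan2(R[1,1],R[0,1]))
def plan(pos,yawdeg,s=None,tilt0=True):
    s=s or manip.observe();R=Ro.from_rotvec(s["tool_rot"])
    y=np.array([np.cos(np.radians(yawdeg)),np.sin(np.radians(yawdeg)),0]);x=np.array([0,0,-1.]);z=np.cross(x,y)
    G=Ro.from_matrix(np.c_[x,y,z])
    sh=R.inv().apply(np.asarray(pos)-s["position"]);tu=(R.inv()*G).as_rotvec()
    print("shift",np.round(sh/.15,3),"turn",np.round(tu/(np.pi/2),3),"yaw now",round(yaw(s),2),"pos",s["position"].round(4))
E
python3 - <<'E'
from h import *
s=manip.observe();print(Ro.from_rotvec(s["tool_rot"]).as_matrix().round(3))
for y in (27.5,207.5):plan([.4745,-.2925,.15],y)
# fine phases
for n,pts,o in(("top",[(212,214),(287,288),(290,216),(210,292)],(175,203)),("side",[(285,212),(335,322),(372,245),(245,300)],(230,245))):
    p=(np.array(pts,float)+.5)/14-.5+o;Q=onplane(n,p,.091)[:,:2]
    print(n,Q.mean(0).round(4),[np.degrees(np.arctan2(*(Q[i]-Q[i+1])[::-1]))%90 for i in(0,2)])
# wheel plate phase
im,d=load("top",0);H=hsv(im);m=(H[...,0]<22)&(H[...,1]>120)&(H[...,2]>60)
b=np.zeros_like(m);b[180:226,290:338]=1
P,_=cloud("top",d,m&b);c=np.array([.4745,-.2938]);e=P[P[:,2]<.012][:,:2]-c;r=np.hypot(*e.T);a=np.arctan2(e[:,1],e[:,0]);k=r>.025
print("plate4",np.degrees(np.angle(np.exp(4j*a[k]).sum()))/4)
E
```

```text
[[-0.     0.386  0.923]
 [-0.001  0.923 -0.386]
 [-1.    -0.001  0.   ]]
shift [ 0.544 -4.743  3.671] turn [0.442 0.    0.001] yaw now 67.32 pos [0.2408 0.5763 0.2306]
shift [ 0.544 -4.743  3.671] turn [-1.558e+00 -1.000e-03  0.000e+00] yaw now 67.32 pos [0.2408 0.5763 0.2306]
top [ 0.4324 -0.0089] [np.float64(45.29904282280414), np.float64(43.38609111785817)]
side [ 0.4326 -0.0062] [np.float64(39.88583881555694), np.float64(44.812762455506146)]
plate4 28.419822593869338
```

Call:
drive_tool --commands '[0, -0.31, 0.24, 0, 0, 0, 0.1, 0, -0.62, 0.48, 0, 0, 0, 0.1, 0, -0.95, 0.73, 0, 0, 0, 0.1, 0, -0.95, 0.73, 0, 0, 0, 0.1]'

```text
t: 0.5
position: [0.2869, 0.3996, 0.2307]
tool_rot: [0.309, 1.549, -0.312]
ft_force: [0.2, 1.6, -0.6]
finger_gap: 0.0472
```

Call:
drive_tool --commands '[0, -0.95, 0.73, 0, 0, 0, 0.1, 0, -0.95, 0.73, 0, 0, 0, 0.1, 0, -0.95, 0.73, 0, 0, 0, 0.1, 0, -0.95, 0.73, 0, 0, 0, 0.1]'

```text
t: 0.9
position: [0.3329, 0.2263, 0.231]
tool_rot: [0.31, 1.549, -0.312]
ft_force: [1.0, 0.4, 0.1]
finger_gap: 0.047
```

Call:
drive_tool --commands '[0, -0.95, 0.73, 0, 0, 0, 0.1, 0, -0.95, 0.73, 0, 0, 0, 0.1, 0, -0.95, 0.73, 0, 0, 0, 0.1, 0, -0.95, 0.73, 0, 0, 0, 0.1]'

```text
t: 1.3
position: [0.3793, 0.0528, 0.2313]
tool_rot: [0.311, 1.548, -0.312]
ft_force: [-0.1, 0.6, 0.2]
finger_gap: 0.047
```

Call:
drive_tool --commands '[0, -0.95, 0.73, 0, 0, 0, 0.1, 0, -0.95, 0.73, 0, 0, 0, 0.1, 0, -0.95, 0.73, 0, 0, 0, 0.1, 0, -0.95, 0.73, 0, 0, 0, 0.1]'

```text
t: 1.7
position: [0.4257, -0.1213, 0.2313]
tool_rot: [0.311, 1.548, -0.312]
ft_force: [-0.9, -0.1, -0.2]
finger_gap: 0.0469
```

Call:
drive_tool --commands '[0, -0.93, 0.74, 0.437, 0, 0, 0.1, 0, -0.93, 0.74, 0.437, 0, 0, 0.1, 0, -0.93, 0.74, 0.437, 0, 0, 0.1, 0, -0.93, 0.74, 0.437, 0, 0, 0.1, 0.7, -0.93, 0.74, 0.437, 0, 0, 0.1, 0.7, -0.93, 0.74, 0.437, 0, 0, 0.1, 0.7, -0.93, 0.74, 0.437, 0, 0, 0.1]'

```text
t: 2.4
position: [0.4701, -0.2876, 0.1208]
tool_rot: [0.844, 1.412, -0.844]
ft_force: [-0.0, 0.4, -0.6]
finger_gap: 0.0469
```

```bash
python3 - <<'E'
from h import *
o=snap(1)
plan([.4745,-.2925,.039],28)
for n,(x0,y0,x1,y1) in {"side":(190,80,350,210),"top":(230,130,360,270)}.items():
    cv2.imwrite(f"pics/{n}1z.png",cv2.resize(o[n][0][y0:y1,x0:x1,::-1],None,fx=4,fy=4,interpolation=2))
E
```

```text
shift [ 0.578 -0.002  0.026] turn [ 0.    -0.002  0.001] yaw now 28.02 pos [ 0.4732 -0.2891  0.1257]
```

View pics/side1z.png

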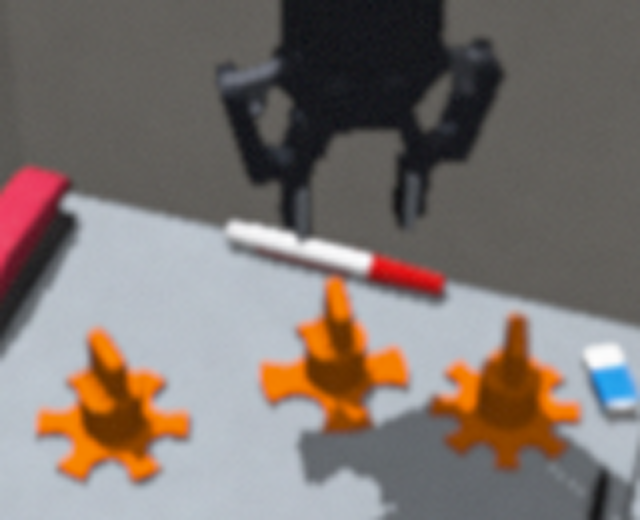

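View pics/top1z.png

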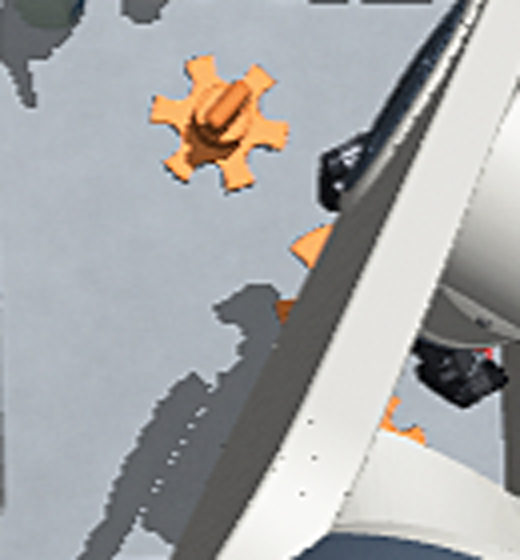

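Call:
drive_tool --commands '[0.2, 0, 0.025, 0, 0, 0, 0.1, 0.35, 0, 0.025, 0, 0, 0, 0.1, 0.45, 0, 0.025, 0, 0, 0, 0.1, 0.52, 0, 0.025, 0, 0, 0, 0.1, 0.56, 0, 0.025, 0, 0, 0, 0.1, 0.57, 0, 0.025, 0, 0, 0, 0.1, 0.575, 0, 0.025, 0, 0, 0, 0.1, 0.575, 0, 0.025, 0, 0, 0, 0.1]' --squeeze 40

```text
t: 3.3
position: [0.4761, -0.2932, 0.0406]
tool_rot: [0.842, 1.401, -0.842]
ft_force: [-0.5, -0.3, -1.0]
finger_gap: 0.0466
```

```bash
python3 - <<'E'
from h import *
im,d=manip.get_image("side");s=manip.observe();print(s["position"],s["ft_force"])
cv2.imwrite(f"pics/side2z.png",cv2.resize(im[80:210,190:350,::-1],None,fx=5,fy=4.6,interpolation=2))
E
```

```text
[ 0.47607965 -0.29316511  0.04060551] [ 0.35575731 -0.53497167  0.5390884 ]
```

View pics/side2z.png

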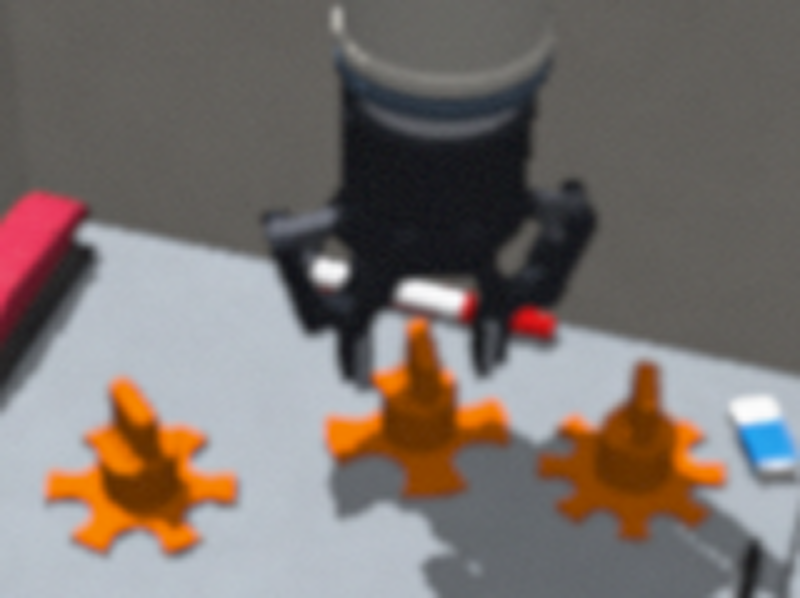

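Call:
drive_tool --commands '[0, 0, 0, 0, 0, 0, -0.5, 0, 0, 0, 0, 0, 0, -0.8, 0, 0, 0, 0, 0, 0, -1, 0, 0, 0, 0, 0, 0, -1, 0, 0, 0, 0, 0, 0, -1, 0, 0, 0, 0, 0, 0, -1]' --squeeze 70

```text
t: 3.95
position: [0.476, -0.2931, 0.0403]
tool_rot: [0.842, 1.401, -0.842]
ft_force: [-0.7, -0.1, 5.3]
finger_gap: 0.0106
```

Call:
drive_tool --commands '[-0.1, 0, 0, 0, 0, 0, -1, -0.3, 0, 0, 0, 0, 0, -1, -0.55, 0, 0, 0, 0, 0, -1, -0.8, 0, 0, 0, 0, 0, -1, -0.95, 0, 0, 0, 0, 0, -1, -1, 0, 0, 0, 0, 0, -1, -1, 0, 0, 0, 0, 0, -1]'

```text
t: 4.65
position: [0.476, -0.2931, 0.1911]
tool_rot: [0.842, 1.4, -0.842]
ft_force: [-0.1, -0.8, -1.8]
finger_gap: 0.0104
```

```bash
python3 - <<'E'
from h import *
im,d=manip.get_image("side");s=manip.observe();print(s["position"],s["ft_force"],s["finger_gap"])
cv2.imwrite(f"pics/side3z.png",cv2.resize(im[30:210,190:350,::-1],None,fx=4,fy=3.3,interpolation=2))
for y in (28,43.5):plan([.4325,-.0085,.19],y)
E
```

```text
[ 0.47538593 -0.29272097  0.18975595] [ 0.79234046  0.86132448 -0.62970925] 0.010740752800936063
shift [-1.000e-03  6.370e-01 -1.807e+00] turn [-0. -0.  0.] yaw now 27.99 pos [ 0.4754 -0.2927  0.1898]
shift [-1.000e-03  6.370e-01 -1.807e+00] turn [-0.172 -0.     0.   ] yaw now 27.99 pos [ 0.4754 -0.2927  0.1898]
```

View pics/side3z.png

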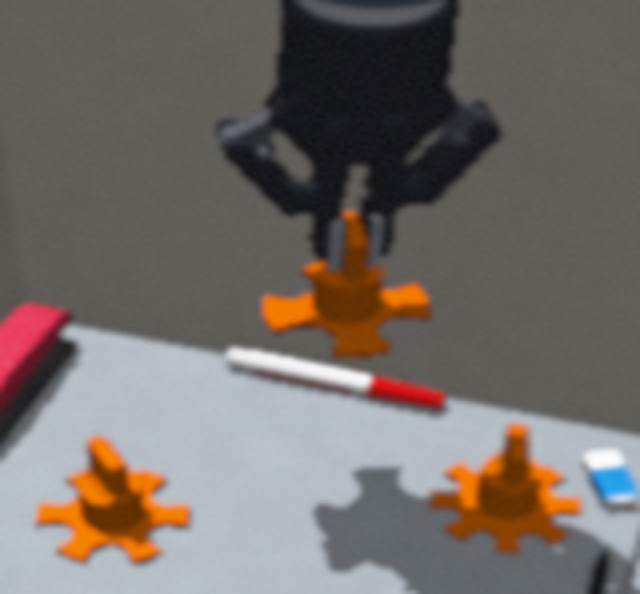

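Call:
drive_tool --commands '[0, 0.06, -0.18, 0, 0, 0, -1, 0, 0.15, -0.45, 0, 0, 0, -1, 0, 0.25, -0.72, 0, 0, 0, -1, 0, 0.32, -0.9, 0, 0, 0, -1, 0, 0.32, -0.9, 0, 0, 0, -1]'

```text
t: 5.2
position: [0.4526, -0.1479, 0.1881]
tool_rot: [0.841, 1.407, -0.841]
ft_force: [0.4, -0.2, -1.7]
finger_gap: 0.0101
```

Call:
drive_tool --commands '[0, 0.1, -0.3, -0.06, 0, 0, -1, 0, 0.2, -0.55, -0.12, 0, 0, -1, 0, 0.28, -0.78, -0.172, 0, 0, -1, 0, 0.31, -0.88, -0.172, 0, 0, -1, 0, 0.317, -0.907, -0.172, 0, 0, -1, 0, 0.317, -0.907, -0.172, 0, 0, -1, 0, 0.317, -0.907, -0.172, 0, 0, -1]'

```text
t: 5.9
position: [0.433, -0.0096, 0.1896]
tool_rot: [0.635, 1.476, -0.636]
ft_force: [0.6, 0.4, -0.4]
finger_gap: 0.0108
```

```bash
python3 - <<'E'
from h import *
o=snap(4);s=manip.observe();print(s["position"],yaw(s),s["ft_force"],s["finger_gap"],s["t"])
cv2.imwrite(f"pics/side4z.png",cv2.resize(o["side"][0][130:340,160:360,::-1],None,fx=3,fy=2.85,interpolation=2))
cv2.imwrite(f"pics/top4z.png",cv2.resize(o["top"][0][130:300,120:300,::-1],None,fx=3,fy=3,interpolation=2))
E
```

```text
[ 0.43303504 -0.00965619  0.1897731 ] 43.401923004723386 [ 0.0157302   0.88798316 -0.94173203] 0.010536929888457787 6.0
```

View pics/side4z.png

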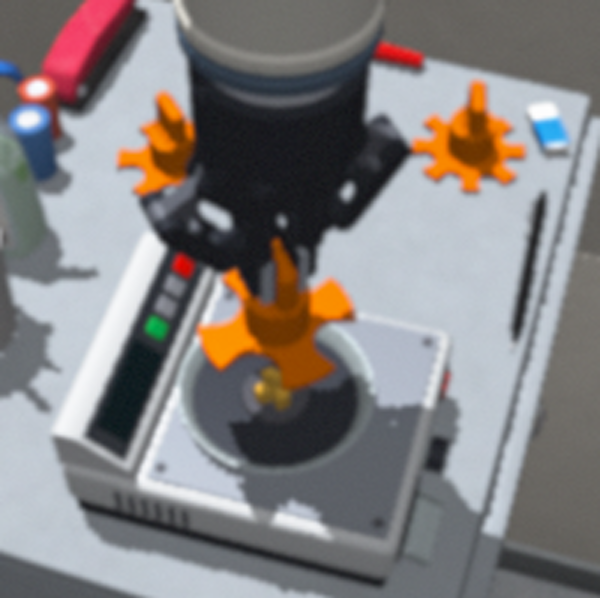

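View pics/top4z.png

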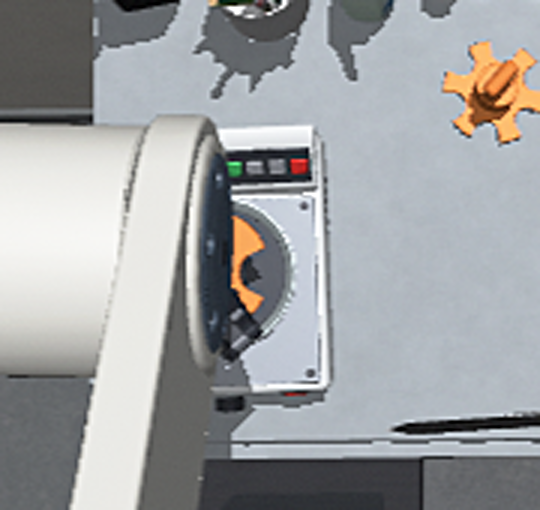

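```bash
python3 - <<'E'
from h import *
from scipy.optimize import least_squares
bx={"side":(220,210,285,270),"top":(190,195,215,240)}
for n in bx:
    im,d=load(n,4);H=hsv(im);m=(H[...,0]<22)&(H[...,1]>120)&(H[...,2]>60)
    x0,y0,x1,y1=bx[n];b=np.zeros_like(m);b[y0:y1,x0:x1]=1;m&=b
    P,uv=cloud(n,d,m);print(n,len(P),np.round(np.percentile(P[:,2],[2,10,25,50,75,90]),4))
    pl=P[(P[:,2]>.148)&(P[:,2]<.164)]
    # level check: plane fit
    A=np.c_[pl[:,:2]-pl[:,:2].mean(0),np.ones(len(pl))];k=np.ones(len(pl),bool)
    for _ in range(6):
        c=np.linalg.lstsq(A[k],pl[k,2],rcond=None)[0];r=pl[:,2]-A@c;k=abs(r)<.003
    print("plane slope,z",c.round(4),k.sum())
    q=pl[k][:,:2];cc,rr=cv2.minEnclosingCircle((q*1000).astype(np.float32));print("encl",np.round(cc,1),round(rr,1))
    # outer arc: contour pixels lying ~42mm from TCP
    cs,_=cv2.findContours(m.astype(np.uint8),cv2.RETR_EXTERNAL,cv2.CHAIN_APPROX_NONE)
    c=np.vstack(cs)[:,0];Q=onplane(n,c,.155)[:,:2];e=Q-[.433,-.0096];r=np.hypot(*e.T);k=abs(r-.0415)<.004
    f=lambda p:np.hypot(*(Q[k]-p).T)-.0415
    sol=least_squares(f,[.433,-.0096],loss="soft_l1",f_scale=.001);print("arc fit",sol.x.round(4),k.sum(),np.abs(sol.fun).mean())
    a=np.degrees(np.arctan2(e[:,1],e[:,0]));print(np.histogram(a[k],bins=np.arange(-180,181,30))[0])
    aa=np.arctan2(*(pl[:,:2]-[.433,-.0096]).T[::-1]);r2=np.hypot(*(pl[:,:2]-[.433,-.0096]).T);w=r2>.027
    print("phase",np.degrees(np.angle(np.exp(4j*aa[w]).sum()))/4)
E
```

```text
side 1348 [0.0865 0.1499 0.1535 0.1549 0.1756 0.2023]
plane slope,z [-0.0016 -0.0075  0.1542] 721
encl [433.6  -7.5] 42.1
arc fit [ 0.4331 -0.0074] 74 0.0014275603865720986
[ 4  9  2  8  6  3  4 12  6  6 11  3]
phase 44.72884354005477
top 177 [0.0723 0.1508 0.1526 0.1535 0.1544 0.1553]
plane slope,z [-0.0027 -0.0083  0.1536] 155
encl [436.3 -34.6] 32.7
arc fit [ 0.4327 -0.0098] 26 0.0011033638912222878
[ 0  7  3  4 10  2  0  0  0  0  0  0]
phase 44.72284491733434
```

```bash
python3 - <<'E'
from h import *
plan([.4328,-.0086,.140],43.5)
E
```

```text
shift [ 0.332  0.004 -0.006] turn [-0.001 -0.     0.   ] yaw now 43.4 pos [ 0.433  -0.0097  0.1898]
```

Call:
drive_tool --commands '[0.1, 0.004, -0.006, 0, 0, 0, -1, 0.2, 0.004, -0.006, 0, 0, 0, -1, 0.28, 0.004, -0.006, 0, 0, 0, -1, 0.31, 0.004, -0.006, 0, 0, 0, -1, 0.33, 0.004, -0.006, 0, 0, 0, -1, 0.345, 0.004, -0.006, 0, 0, 0, -1, 0.36, 0.004, -0.006, 0, 0, 0, -1, 0.36, 0.004, -0.006, 0, 0, 0, -1]'

```text
t: 6.8
position: [0.4328, -0.0077, 0.1361]
tool_rot: [0.635, 1.476, -0.635]
ft_force: [-0.3, -0.3, -1.3]
finger_gap: 0.0106
```

```bash
python3 - <<'E'
from h import *
o=snap(5);s=manip.observe();print(s["position"],yaw(s),s["ft_force"],s["finger_gap"],s["t"])
cv2.imwrite(f"pics/side5z.png",cv2.resize(o["side"][0][190:310,200:320,::-1],None,fx=5,fy=5,interpolation=2))
E
```

```text
[ 0.43289215 -0.00766903  0.13626657] 43.48056894414011 [ 0.07162835 -0.29120521 -0.40476389] 0.010467780408950309 6.9
```

View pics/side5z.png

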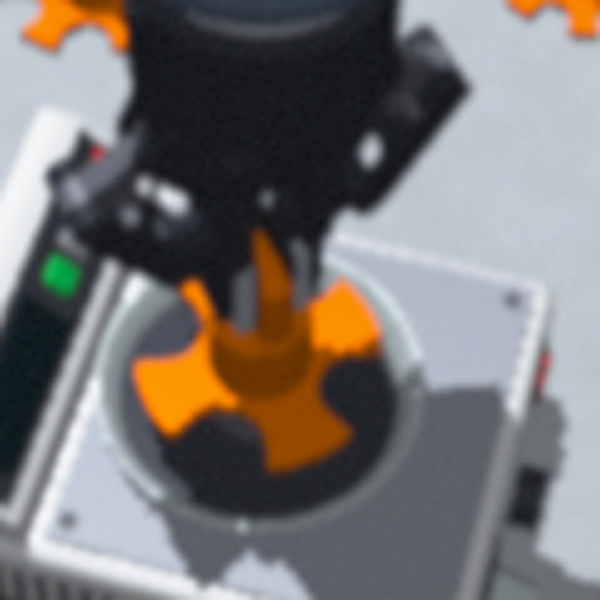

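Call:
drive_tool --commands '[0.01, -0.004, 0.004, 0, 0, 0, -1, 0.02, -0.004, 0.004, 0, 0, 0, -1, 0.03, -0.004, 0.004, 0, 0, 0, -1, 0.035, -0.004, 0.004, 0, 0, 0, -1, 0.04, -0.004, 0.004, 0, 0, 0, -1]'

```text
t: 7.4
position: [0.4326, -0.0085, 0.1299]
tool_rot: [0.634, 1.476, -0.635]
ft_force: [-0.3, 0.5, -1.2]
finger_gap: 0.0108
```

Call:
drive_tool --commands '[0.005, 0, 0, 0, 0, 0, -1, 0.01, 0, 0, 0, 0, 0, -1, 0.015, 0, 0, 0, 0, 0, -1, 0.02, 0, 0, 0, 0, 0, -1]'

```text
t: 7.8
position: [0.4327, -0.0085, 0.127]
tool_rot: [0.635, 1.476, -0.635]
ft_force: [-0.1, -0.9, -2.1]
finger_gap: 0.0106
```

Call:
drive_tool --commands '[0.008, 0, 0, 0, 0, 0, -1, 0.016, 0, 0, 0, 0, 0, -1, 0.024, 0, 0, 0, 0, 0, -1, 0.032, 0, 0, 0, 0, 0, -1, 0.04, 0, 0, 0, 0, 0, -1]'

```text
t: 8.3
position: [0.4327, -0.0085, 0.1209]
tool_rot: [0.635, 1.476, -0.635]
ft_force: [-0.6, -0.3, -1.5]
finger_gap: 0.0108
```

Call:
drive_tool --commands '[0.008, 0, 0, 0, 0, 0, -1, 0.016, 0, 0, 0, 0, 0, -1, 0.024, 0, 0, 0, 0, 0, -1, 0.024, 0, 0, 0, 0, 0, -1]'

```text
t: 8.7
position: [0.4328, -0.0086, 0.1176]
tool_rot: [0.635, 1.476, -0.635]
ft_force: [-2.1, -0.3, 5.0]
finger_gap: 0.0108
```

Call:
drive_tool --commands '[0.008, 0, 0, 0, 0, 0, -1, 0.016, 0, 0, 0, 0, 0, -1, 0.024, 0, 0, 0, 0, 0, -1, 0.03, 0, 0, 0, 0, 0, -1, 0.03, 0, 0, 0, 0, 0, -1]'

```text
t: 9.2
position: [0.4328, -0.0085, 0.1134]
tool_rot: [0.635, 1.476, -0.634]
ft_force: [-2.0, 1.1, 9.3]
finger_gap: 0.0108
```

Call:
drive_tool --commands '[0.004, 0, 0, 0, 0, 0, -1, 0.008, 0, 0, 0, 0, 0, -1, 0.008, 0, 0, 0, 0, 0, -1]'

```text
t: 9.5
position: [0.4328, -0.0086, 0.1133]
tool_rot: [0.635, 1.476, -0.635]
ft_force: [-8.5, 1.2, 27.8]
finger_gap: 0.0107
```

```bash
python3 - <<'E'
from h import *
o=snap(6);s=manip.observe();print(s["position"],yaw(s),s["ft_force"],s["ft_torque"],s["finger_gap"],s["t"])
im,d=o["side"];cv2.imwrite(f"pics/side6z.png",cv2.resize(im[190:310,200:320,::-1],None,fx=5,fy=5,interpolation=2))
for n,(x0,y0,x1,y1) in {"side":(215,225,295,305),"top":(190,195,222,245)}.items():
    im,d=o[n];H=hsv(im);m=(H[...,0]<22)&(H[...,1]>120)&(H[...,2]>60);b=np.zeros_like(m);b[y0:y1,x0:x1]=1
    P,_=cloud(n,d,m&b);pl=P[(P[:,2]>.070)&(P[:,2]<.090)]
    A=np.c_[pl[:,:2]-pl[:,:2].mean(0),np.ones(len(pl))];k=np.ones(len(pl),bool)
    for _ in range(8):
        c=np.linalg.lstsq(A[k],pl[k,2],rcond=None)[0];k=abs(pl[:,2]-A@c)<.003
    print(n,"plane",c.round(4),k.sum(),"med",np.median(pl[k,2]))
    cc,r=cv2.minEnclosingCircle((pl[k][:,:2]*1000).astype(np.float32));print(np.round(cc,1),r)
    fl=(H[...,2]<125)&(H[...,1]<80)&b;Q,_=cloud(n,d,fl);Q=Q[(Q[:,2]<.083)&(np.hypot(Q[:,0]-.4328,Q[:,1]+.0086)<.045)];print("floor z",np.median(Q[:,2]),len(Q))
E
```

```text
[ 0.43282346 -0.00854452  0.11325829] 43.479190431716404 [-8.04680561 -0.33288574 27.03084676] [0.02753081 1.42939867 0.04044489] 0.010966080822364829 9.6
side plane [ 0.0046 -0.0078  0.0777] 656 med 0.0777656796423569
[432.4  -6.7] 41.982059478759766
floor z 0.0727827545298206 481
top plane [0.0104 0.0856 0.0774] 68 med 0.07761471451363036
[434.8 -37. ] 29.985816955566406
floor z 0.07226076721695342 124
```

View pics/side6z.png

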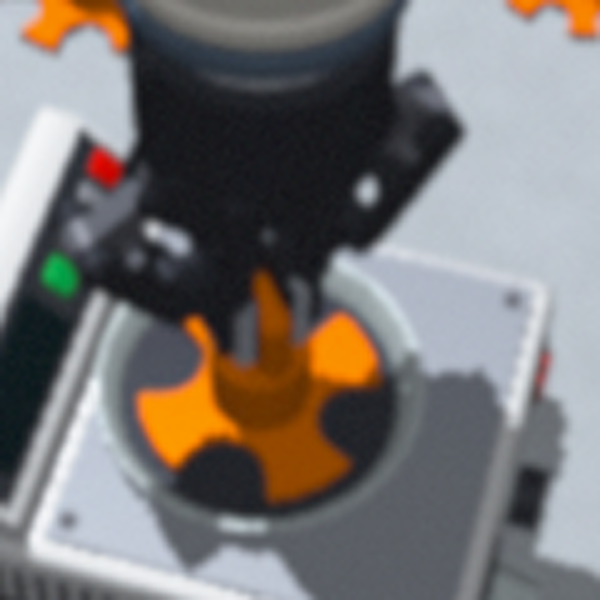

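The picture shows the wheel centred in the bowl at about (262,400), with its plate flat. The plate top measures 5 mm above the floor, so the wheel is flush, and the push is steady at 27 N. I'm handing the job in now.

```bash
python3 - <<'E'
from rig import manip
print(manip.close_job());s=manip.observe();print(s["position"],s["ft_force"],s["finger_gap"])
E
```

```text
the job is handed in; nothing more can be done
None
the job is handed in; nothing more can be done
```

The four-notch wheel is on the spindle, meshed and pressed fully home, and the arm is still gripping it and pushing down. I handed the job in at about 9.6 s. It reports no verdict, so this rests on my own last measurements.

**What I did:** I gripped the middle wheel of the three by its fin and lifted it. I then turned it about 15° to match the spindle keys, at about 43.5°, and lowered it. It passed the key tops with no jamming force and met the spring collar where expected.

**Last checks:**
- **Flush:** the plate top measured 4.9 mm (side camera) and 5.4 mm (top camera) above the bowl floor. The plate is 5 mm thick, so the underside is on the floor within measurement error.
- **Level:** within about 0.01 rad by the side camera. The top camera's tilt fit gave 0.086 rad, but it came from only 68 points on a mostly hidden plate, so I did not rely on it.
- **Force:** the wheel is pressed down with about 27 N, well over the 10 N the spring needs. There is also a steady sideways load of about 8 N.
- **Grip:** 70 N commanded. The finger gap reads 10.7–11.0 mm on the 12 mm fin and stayed steady throughout.
- **Centring:** the side camera puts the wheel centre about 2 mm in y from the gripper's position, which matches the bias of about 2 mm that camera showed before. The top camera could not check this at the end because the arm hides the wheel.
- **Other wheels:** I never touched them, but I did not measure their positions again.

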